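# Close a craft badge in the guarded press

### The job

Close the badge in the blue hand press: with your fingertips push the badge tray by its green tab along its channel until it is fully home against the stop. Then reach down through the window in the yellow guard without touching the guard, press the red lever pad all the way down, keep it down for two seconds, let it spring back up and draw out clear. Lift nothing, do not work the lever before the tray is home, and leave the twine, glue pot and pine cone where they stand.

Things in the scene. Friction and masses are not known exactly. Their poses are not given: they have to be found in the camera images.
- press: Fixed blue press. Origin on the table below the red pad; +x from pad to hinge pillars, y along the tray channel, yaw within 0.4 rad of world. mm in its frame: base plate 15 thick, x -80..130, y -85..85, with a tongue x -12..72 to y 230. Channel between rails (8 thick, tops z 25) with inner faces x 0 and 60, open at +y; stop face at y -50. Pillars x 87..127, y -28..28, tops z 120.
- guard: Yellow guard fixed on the press, not to be touched; origin and axes as the press. Outside, mm: x -65..85, y -60..60, top face at z 132. Clear sheets on its front (-x) and y sides (z 62..122; the tray passes below). The tab of a home tray stands 58 mm clear of it.
- window (a point): Centre of the rectangular window in the guard's flat top, at the top face (132 mm above the table). Opening 84 mm along the press's x by 80 mm along y; bars round it 10 mm thick. Axes as the press. The red lever pad lies below its centre.
- lever_pad (a point): Centre of the top face of the red round lever pad, 44 mm across, 12 mm thick. At rest about 10 mm below the guard's top face, sloping 0.14 rad; it goes down about 29 mm to the lower stop (about 93 mm above the table), within 4 mm of the window centre in x and y.
- lever (a joint): Angle of the lever in rad: 0 up at rest, 0.28 at its lower stop. It is sprung and returns up by itself; at the pad it takes about 3 N to start and about 8 N to reach the stop.
- tray_tab (a point): Centre of the outer (+y) face of the tray's upright green push tab, 49 mm above the table; to be pushed towards -y of the press. Tab 44 mm wide (x), 12 mm thick, from 33 to 65 mm above the table. It starts 30 to 80 mm out from tray_home.
- tray: Loose white tray, 56 mm wide (x), 180 mm long (y), 18 mm high, 0.25 to 0.5 kg, in the channel with 2 mm of play to each rail; sliding drag about 1 to 6 N. Orange badge near its -y end, green tab at its +y end. Origin at the centre of its underside (press frame 30, 40, 15 mm when home); axes as the press.
- twine: Bystander: upright brown roll of twine, 52 mm across, 60 mm high, origin at the centre of its underside.
- gluepot: Bystander: small glue jar with a blue cap, 52 mm across, 75 mm high, origin at the centre of its underside.
- pinecone: Bystander: brown pine cone standing upright, 54 mm across, 54 mm high, origin at the centre of its underside.
- tray_home (a point): Fixed point on the press (frame 30, 130, 49 mm): where tray_tab lies when the tray is fully home. Axes as the press.
Not all that is in view belongs to the job. There is more than one size of the tray; the job needs the largest.

How it is judged:
By the outcome, as a careful person would: the job done as asked, in the order asked, and still so for the second after the job is handed in, with the robot touching nothing.
It also fails if it takes over 53 s, if anything falls off the work surface, if the arm or the gripper's body presses on something with over 40 N, if the wrist force passes 120 N, or if a joint passes its speed limit or range.

### The arm

A 7-joint arm with a two-finger parallel gripper is mounted at the origin on the work surface. World frame = base frame: x ahead of the robot, y to its left, z up, the work surface at z = 0. Lengths are in mm, angles in rad, forces in N, time in s.
With the tool pointing down it reaches from about 400 to 875 mm from the base axis. Payload 4.4 kg.
Tool frame: the origin (TCP) lies on the centre line of the jaws, within the pads' length; the fingertips stand 19 mm ahead of it and the grasp point (between the pads) is the TCP; z points along the fingers, y is the line along which they close (so a half turn about z gives the same grasp; the last joint's range is limited). The gripper opens to 85 mm and grips with 20 to 120 N. Pads are 22 mm wide; open, the fingers measure 114 mm over their backs; the gripper's body (76 mm by 85 mm) begins 54 mm behind the grasp point. The pads swing forward as they close: fully open they stand 13 mm farther back than shut.
Start: joints at [-1.392, 0.628, 0.038, 1.517, -0.027, 0.996, -0.02], TCP at [157.511, 630.641, 250.313] pointing down, gripper open.
Joint ranges: [-3.06, 3.06], [-0.37, 2.12], [-1.25, 1.32], [0.18, 2.47], [-1.1, 4.24], [0.23, 1.98], [-2.94, 2.94]. Speed limits (rad/s): [2.57, 2.57, 3.14, 3.14, 3.14, 3.14, 3.14].

### API

Orientations are given as [roll, pitch, yaw] about the fixed x, y, z axes, in that order (R = Rz(yaw) Ry(pitch) Rx(roll)).
In Python, from cell import ctrl, viewer, silhouettes gives the robot as it stands.
- The arm moves only by the shell command python3 -m creep 'ROWS'. ROWS is JSON, a list of rows, each an object with "jaw": the gripper command: -1 is shut, 1 is fully open, values between are in proportion; "xyz": the shift along the tool's x, y, z in mm, a list of three; "angular": the turn, a rotation vector about the tool's x, y, z in rad, a list of three. In form: [{"jaw": jaw, "xyz": [tx, ty, tz], "angular": [rx, ry, rz]}, ...]. A call has 1 to 12 rows; each row is the pose to reach, as a shift and turn from the pose commanded when the call began, along the tool's axes at that moment; what a row does not reach only later rows make up. A row lasts 1/8 s, in which the tool goes at most 62.5 mm and 10.7 degrees, less where a joint would pass 70% of its speed; a pose out of reach is approached as far as the arm can. A call with a gripper value outside its range is refused whole. The fingers move at their own pace and stop on an object; the grip force is fixed at half the most. Time passes only in rows, so rows that repeat a pose let the fingers close. It gives the time, the measured TCP pose, the force, the opening and the grip force at its end, in the units of the state.
- ctrl.read_state(): the state, without advancing time (a new reading comes with each control period).
- viewer.get_image(name): name is "scene" or "side" or "wrist"; returns (picture, depth): 400x640x3 uint8, red, green, blue; 400x640 float32, mm along the optical axis (not along the pixel's ray), 0 where there is no reading.
- viewer.camera_model(name): a dict with "fx", "fy", "cx", "cy" (pixels), "T" (4x4, takes a point from camera to world coordinates). Camera axes: x right, y down, z forward; pixel columns grow to the right and rows downward; lengths in mm; the calibration is good to about 2 mm. A picture is of the moment at which its call begins: read the wrist's pose just before it. camera_model takes no time and is no camera call; for the wrist camera it gives the pose at the moment of the call.
- ctrl.finish_job(): hands the job in; it is judged then, once.
Trained networks look in the newest picture that a camera, given by its name, has taken for a name from the list of things; names that differ only in an ending like _2 or _b are one class to them, and where a whole thing is asked for, a point or a joint stands for the part that bears it (a point fixed in the world has none). Each returns a list of dicts, best first, with "score" (0 to 1); they miss things now and then, are a little off and sometimes report something else, mostly with a low value. They report only what shows in the picture. A call takes as long as a camera call. They do not tell look-alikes from the thing itself.
- silhouettes(camera, target): "pixels" (400x640 bool, what is visible of it) and "xy" ([column, row] in pixels, amid what is visible of it).
The state is a dict: "clock": time; "qpos": joint angles; "qd": joint speeds; "tau": joint torques, N m; "eef_pos": TCP position; "tool_rot": TCP orientation; "force": force on the tool from outside, world axes, zero at the start; "torque": the same for the moment, N m; "width": finger opening in mm; "gripper_force": force on a finger pad.
Only numpy, scipy, OpenCV 4.12 (cv2) and the standard library are available. Lean on these libraries where they do the work, as an engineer would, in place of code of your own. Each camera call takes 0.05 s, during which the arm holds its last target. There are 200 camera calls.

## Working session

There is one attempt and no reset: what is moved stays moved. The work goes in short steps, Python scripts to look and compute and a shell command to move; the robot and the scene stay as the last step left them, time stands still between calls to the robot, and variables do not carry over. Pictures are saved under pics/ and viewed, at most 10 in all, crops included, and the job is handed in when it is done.

```bash
mkdir -p pics; cat > h.py <<'E'
import numpy as np, cv2
from cell import ctrl, viewer, silhouettes
def world(cam,d,mask):
    m=viewer.camera_model(cam); v,u=np.nonzero(mask&(d>0)); z=d[v,u]
    p=np.stack([(u-m['cx'])/m['fx']*z,(v-m['cy'])/m['fy']*z,z,np.ones_like(z)])
    return (np.array(m['T'])@p)[:3].T
E
python3 - <<'E'
from h import *
s=ctrl.read_state(); print(s['clock'],s['eef_pos'],s['tool_rot'],s['force'],s['width'])
for c in ['scene','side']:
    im,d=viewer.get_image(c); cv2.imwrite(f'pics/{c}0.png',im[:,:,::-1])
    for t in ['tray','tray_tab','lever_pad','guard','press','twine','gluepot','pinecone']:
        for r in silhouettes(c,t)[:3]:
            p=world(c,d,r['pixels'])
            print(c,t,round(r['score'],2),np.round(r['xy']),len(p),np.round(np.median(p,0)) if len(p) else '', np.round(np.percentile(p,[3,97],0)).tolist() if len(p) else '')
E
```

```text
0.0 [157.34555005 630.06765077 249.39017775] [-3.13968883e+00  1.49084873e-05  2.89685374e+00] [ 0.79687514 -0.60693521 -0.15292575] 85.5194293057386
scene tray 0.82 [394. 268.] 895 [746.  26.  12.] [[679.0, 3.0, 0.0], [796.0, 56.0, 33.0]]
scene tray 0.81 [431. 225.] 662 [658. 184.  13.] [[604.0, 146.0, 3.0], [714.0, 224.0, 33.0]]
scene tray 0.65 [359. 185.] 549 [449.  81.  34.] [[407.0, -66.0, 15.0], [494.0, 136.0, 66.0]]
scene tray_tab 0.87 [355. 186.] 526 [448.  83.  34.] [[399.0, -64.0, 15.0], [489.0, 128.0, 65.0]]
scene tray_tab 0.61 [434. 228.] 666 [658. 185.  13.] [[604.0, 145.0, 3.0], [713.0, 224.0, 33.0]]
scene tray_tab 0.61 [395. 268.] 836 [747.  26.  12.] [[681.0, 4.0, 3.0], [797.0, 55.0, 34.0]]
scene lever_pad 0.58 [306. 170.] 153 [460. -76. 122.] [[439.0, -93.0, 108.0], [527.0, -45.0, 126.0]]
scene lever_pad 0.28 [355. 186.] 519 [448.  81.  34.] [[413.0, -64.0, 23.0], [488.0, 111.0, 65.0]]
scene guard 0.88 [302. 176.] 2617 [472. -96. 117.] [[380.0, -144.0, 18.0], [547.0, -0.0, 133.0]]
scene guard 0.48 [269. 180.] 313 [ 356. -155.   44.] [[323.0, -171.0, 6.0], [364.0, -13
[... 944 characters left out ...]
 2.0], [788.0, 56.0, 31.0]]
side lever_pad 0.8 [288. 213.] 268 [454. -72. 122.] [[431.0, -92.0, 107.0], [502.0, -53.0, 126.0]]
side guard 0.6 [288. 222.] 4015 [430. -98. 105.] [[375.0, -144.0, 25.0], [540.0, -5.0, 134.0]]
side guard 0.51 [243. 211.] 279 [418.  96.  45.] [[402.0, 64.0, 25.0], [449.0, 112.0, 67.0]]
side press 0.76 [291. 233.] 6765 [437. -98.  76.] [[373.0, -154.0, 8.0], [565.0, 87.0, 133.0]]
side twine 0.7 [261. 283.] 639 [ 330. -163.   48.] [[313.0, -172.0, 8.0], [353.0, -136.0, 62.0]]
side gluepot 0.94 [226. 239.] 730 [323.   9.  49.] [[303.0, -0.0, 5.0], [349.0, 46.0, 77.0]]
side pinecone 0.85 [348. 268.] 371 [ 519. -219.   28.] [[506.0, -232.0, 8.0], [542.0, -194.0, 50.0]]
```

View pics/scene0.png

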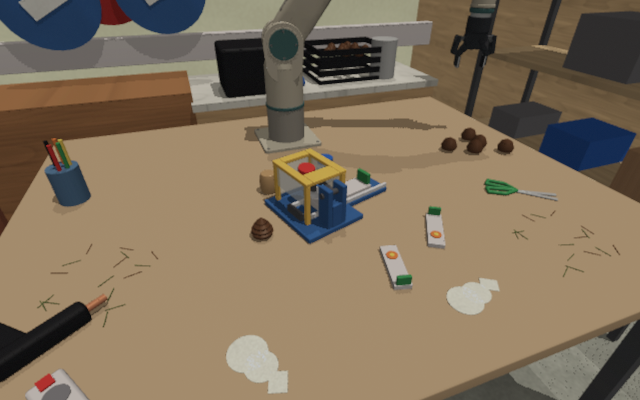

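View pics/side0.png

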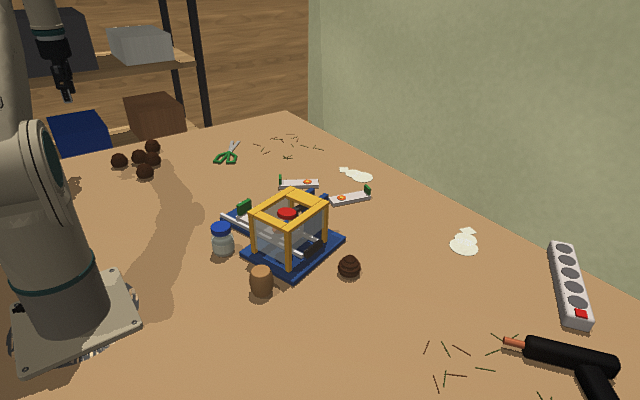

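The scene picture shows three trays with a green tab: one in the press channel (tab at about 363,178) and two short loose ones at (434,228) and (395,268). The tray in the press is the largest. The side picture shows the guard at (288,225), the red pad at (288,213), the tab at (243,208) and the glue pot at (222,239). Next I fit the press pose and check the choice in one crop.

```bash
python3 - <<'E'
from h import *
from scipy.optimize import least_squares
tops=[];
for c in ['scene','side']:
    im,d=viewer.get_image(c); hsv=cv2.cvtColor(im,cv2.COLOR_RGB2HSV)
    if c=='side': cv2.imwrite('pics/crop1.png',cv2.resize(im[160:300,190:400,::-1],None,fx=3.5,fy=3.5,interpolation=cv2.INTER_CUBIC))
    al=np.ones(d.shape,bool)
    def col(lo,hi,s=110): return (hsv[...,0]>=lo)&(hsv[...,0]<=hi)&(hsv[...,1]>s)&(hsv[...,2]>60)
    P=world(c,d,col(18,32,130)); P=P[(P[:,2]>127)&(P[:,2]<137)&(abs(P[:,0]-470)<150)&(abs(P[:,1]+75)<150)]
    r=cv2.minAreaRect(P[:,:2].astype(np.float32)); print(c,'top',len(P),r,np.median(P[:,2]))
    tops.append(P)
    G=world(c,d,col(40,85,100)); G=G[(abs(G[:,0]-430)<80)&(abs(G[:,1]-90)<80)&(G[:,2]>25)]
    T=G[G[:,2]>62]; print('green',len(G),np.round(np.percentile(G,[2,50,98],0)).tolist(),'top',len(T),T.mean(0) if len(T) else '', cv2.minAreaRect(T[:,:2].astype(np.float32)) if len(T)>4 else '')
    R=world(c,d,((hsv[...,0]<6)|(hsv[...,0]>174))&(hsv[...,1]>150)); R=R[(abs(R[:,0]-460)<60)&(abs(R[:,1]+74)<60)&(R[:,2]>100)]
    print('red',len(R),np.round(R.mean(0)),np.round(np.percentile(R,[2,98],0)).tolist())
P=np.vstack(tops)[:,:2]
# frame model: centre local (10,0), outer 150x120, inner window 84x80 centred 0,0
def res(q):
    c,s=np.cos(q[2]),np.sin(q[2]); l=(P-q[:2])@np.array([[c,-s],[s,c]])
    out=np.maximum(0,np.maximum(abs(l[:,0]-10)-75,abs(l[:,1])-60))
    ins=np.maximum(0,np.minimum(42-abs(l[:,0]),40-abs(l[:,1])))
    return np.r_[out,ins]
best=min((least_squares(res,[465,-75,y],loss='soft_l1') for y in np.arange(-.4,.41,.1)),key=lambda b:b.cost)
x,y,w=best.x; print('press',best.x,best.cost)
R=np.array([[np.cos(w),-np.sin(w)],[np.sin(w),np.cos(w)]])
print('home',[x,y]+R@[30,130])
E
```

```text
scene top 1014 ((463.58673095703125, -70.12136840820312), (149.23434448242188, 120.94073486328125), 17.728246688842773) 132.04003030920936
green 85 [[414.0, 93.0, 37.0], [441.0, 101.0, 56.0], [452.0, 113.0, 66.0]] top 29 [433.41525366 100.46524637  64.43703226] ((432.09356689453125, 101.52327728271484), (38.25360870361328, 10.651190757751465), 19.180696487426758)
red 140 [458. -74. 122.] [[440.0, -92.0, 115.0], [473.0, -54.0, 125.0]]
side top 1385 ((459.1216735839844, -68.55984497070312), (151.1419677734375, 123.10391998291016), 17.307825088500977) 132.44267025905503
green 66 [[406.0, 92.0, 38.0], [418.0, 100.0, 65.0], [446.0, 111.0, 68.0]] top 42 [426.49698861 102.02606347  65.75140008] ((427.6584167480469, 103.03736114501953), (43.78804016113281, 11.250028610229492), 16.98946762084961)
red 186 [448. -76. 123.] [[430.0, -92.0, 116.0], [470.0, -53.0, 126.0]]
press [ 4.51077431e+02 -7.26147725e+01  3.00127865e-01] 55.48697891461182
home [441.30288498  60.44332857]
```

View pics/crop1.png

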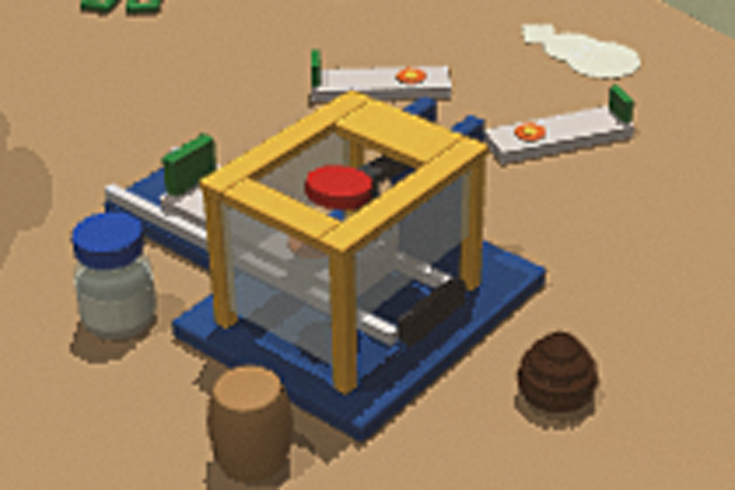

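The crop confirms it: the long tray sits in the press channel, with its green tab at crop (190,165). The tab is about 49 mm short of home. The press is at (451,-73) with yaw 0.30. I'll shut the gripper, turn the tool by 0.545 rad and move to a point above the outer side of the tab.

```bash
python3 -m creep '[{"jaw":-1,"xyz":[-120,-135,0],"angular":[0,0,-0.18]},{"jaw":-1,"xyz":[-240,-270,20],"angular":[0,0,-0.36]},{"jaw":-1,"xyz":[-367,-408,50],"angular":[0,0,-0.545]},{"jaw":-1,"xyz":[-367,-408,50],"angular":[0,0,-0.545]},{"jaw":-1,"xyz":[-367,-408,50],"angular":[0,0,-0.545]},{"jaw":-1,"xyz":[-367,-408,50],"angular":[0,0,-0.545]},{"jaw":-1,"xyz":[-367,-408,50],"angular":[0,0,-0.545]},{"jaw":-1,"xyz":[-367,-408,50],"angular":[0,0,-0.545]},{"jaw":-1,"xyz":[-367,-408,50],"angular":[0,0,-0.545]},{"jaw":-1,"xyz":[-367,-408,50],"angular":[0,0,-0.545]},{"jaw":-1,"xyz":[-367,-408,50],"angular":[0,0,-0.545]},{"jaw":-1,"xyz":[-367,-408,50],"angular":[0,0,-0.545]}]'
python3 - <<'E'
from h import *
s=ctrl.read_state(); print(s['clock'],s['eef_pos'],s['tool_rot'],s['force'],s['width'])
im,d=viewer.get_image('wrist'); cv2.imwrite('pics/w1.png',im[:,:,::-1])
hsv=cv2.cvtColor(im,cv2.COLOR_RGB2HSV)
g=(hsv[...,0]>40)&(hsv[...,0]<85)&(hsv[...,1]>100)&(hsv[...,2]>50)
G=world('wrist',d,g); T=G[(G[:,2]>60)&(G[:,2]<70)]; print(len(G),len(T),T.mean(0), cv2.minAreaRect(T[:,:2].astype(np.float32)))
y=(hsv[...,0]>18)&(hsv[...,0]<32)&(hsv[...,1]>130)
Y=world('wrist',d,y); Y=Y[(Y[:,2]>126)&(Y[:,2]<138)]; print(len(Y), np.round(Y.min(0)) if len(Y) else '', np.round(Y.max(0)) if len(Y) else '')
E
```

```text
clock: 2.5
eef_pos: [414.2, 147.4, 200.5]
tool_rot: [3.141, 0.0, -2.839]
force: [0.3, -0.3, -0.2]
width: 0.0
gripper_force: 0.0
2.5 [414.22439245 147.37626554 200.48872767] [ 3.14092157e+00  3.65218905e-04 -2.83857288e+00] [ 0.29540548 -0.26609961 -0.24549376] 0.02040605029727533
1420 685 [427.02837501 104.08032606  65.17380883] ((427.8152160644531, 104.01844024658203), (42.4459114074707, 11.474603652954102), 16.881364822387695)
12388 [372. -52. 126.] [532.  11. 135.]
```

View pics/w1.png

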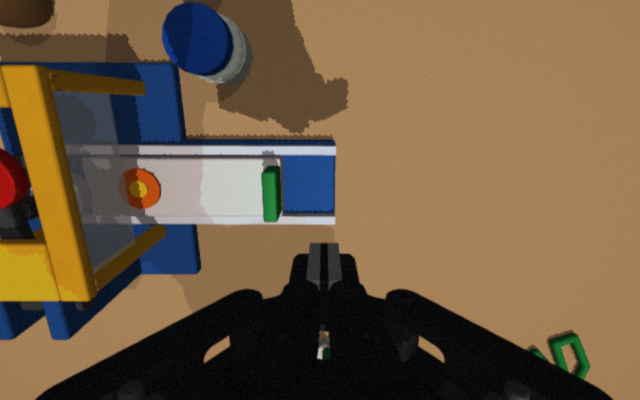

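The wrist view shows the tab at (271,193), aligned with the tool. Its outer face is about 39 mm from the TCP along tool -y, and the lateral offset is near zero. I'll descend and then push.

```bash
python3 -m creep '[{"jaw":-1,"xyz":[0,0,50],"angular":[0,0,0]},{"jaw":-1,"xyz":[0,0,100],"angular":[0,0,0]},{"jaw":-1,"xyz":[0,0,130],"angular":[0,0,0]},{"jaw":-1,"xyz":[0,0,142],"angular":[0,0,0]},{"jaw":-1,"xyz":[0,0,142],"angular":[0,0,0]},{"jaw":-1,"xyz":[0,-8,142],"angular":[0,0,0]},{"jaw":-1,"xyz":[0,-16,142],"angular":[0,0,0]},{"jaw":-1,"xyz":[0,-20,142],"angular":[0,0,0]},{"jaw":-1,"xyz":[0,-24,142],"angular":[0,0,0]},{"jaw":-1,"xyz":[0,-28,142],"angular":[0,0,0]},{"jaw":-1,"xyz":[0,-32,142],"angular":[0,0,0]},{"jaw":-1,"xyz":[0,-36,142],"angular":[0,0,0]}]'
```

```text
clock: 4.05
eef_pos: [425.5, 112.3, 58.5]
tool_rot: [3.14, 0.001, -2.84]
force: [-1.3, 4.5, 3.9]
width: 0.2
gripper_force: 2.7
```

```bash
python3 -m creep '[{"jaw":-1,"xyz":[0,-4,0],"angular":[0,0,0]},{"jaw":-1,"xyz":[0,-8,0],"angular":[0,0,0]},{"jaw":-1,"xyz":[0,-12,0],"angular":[0,0,0]},{"jaw":-1,"xyz":[0,-16,0],"angular":[0,0,0]},{"jaw":-1,"xyz":[0,-19,0],"angular":[0,0,0]},{"jaw":-1,"xyz":[0,-22,0],"angular":[0,0,0]},{"jaw":-1,"xyz":[0,-25,0],"angular":[0,0,0]}]'
python3 - <<'E'
from h import *
c='wrist'
im,d=viewer.get_image(c); hsv=cv2.cvtColor(im,cv2.COLOR_RGB2HSV)
cv2.imwrite('pics/w2.png',im[:,:,::-1])
for c in ['wrist','scene','side']:
    if c!='wrist': im,d=viewer.get_image(c); hsv=cv2.cvtColor(im,cv2.COLOR_RGB2HSV)
    g=(hsv[...,0]>40)&(hsv[...,0]<85)&(hsv[...,1]>100)&(hsv[...,2]>50)
    G=world(c,d,g); G=G[(abs(G[:,0]-440)<60)&(abs(G[:,1]-80)<60)&(G[:,2]>25)]
    T=G[(G[:,2]>60)&(G[:,2]<70)]
    l=(G[:,:2]-[451,-72.6])@np.array([[.9553,-.2955],[.2955,.9553]])
    if len(G): print(c,len(G),len(T),np.round(np.percentile(l,[2,50,98],0),1).tolist())
s=ctrl.read_state(); l=(np.array(s['eef_pos'])[:2]-[451,-72.6])@np.array([[.9553,-.2955],[.2955,.9553]]); print('tcp local',l,s['force'])
E
```

```text
clock: 4.92
eef_pos: [432.8, 88.5, 58.5]
tool_rot: [3.14, 0.001, -2.84]
force: [-1.9, 5.2, 4.1]
width: -0.0
gripper_force: 2.8
wrist 1369 1353 [[9.1, 133.5], [18.5, 138.4], [31.6, 143.9]]
scene 140 44 [[15.3, 129.5], [37.7, 132.3], [53.0, 141.1]]
side 20 18 [[6.0, 138.5], [30.4, 141.7], [49.9, 170.9]]
tcp local [ 30.20011812 158.72299392] [-1.14899076  4.05610015  4.2025032 ]
```

```bash
python3 -m creep '[{"jaw":-1,"xyz":[0,-3,0],"angular":[0,0,0]},{"jaw":-1,"xyz":[0,-6,0],"angular":[0,0,0]},{"jaw":-1,"xyz":[0,-8,0],"angular":[0,0,0]},{"jaw":-1,"xyz":[0,-10,0],"angular":[0,0,0]},{"jaw":-1,"xyz":[0,-11,0],"angular":[0,0,0]}]'
python3 -m creep '[{"jaw":-1,"xyz":[0,-1,0],"angular":[0,0,0]},{"jaw":-1,"xyz":[0,-2,0],"angular":[0,0,0]}]'

```

```text
clock: 5.7
eef_pos: [436.0, 78.0, 58.5]
tool_rot: [3.141, 0.001, -2.84]
force: [-2.3, 5.5, 4.8]
width: -0.3
gripper_force: 3.2
clock: 5.95
eef_pos: [436.5, 76.1, 58.5]
tool_rot: [3.141, 0.001, -2.84]
force: [-2.1, 5.7, 4.8]
width: 0.2
gripper_force: 3.2
```

```bash
python3 -m creep '[{"jaw":-1,"xyz":[0,-1,0],"angular":[0,0,0]},{"jaw":-1,"xyz":[0,-2,0],"angular":[0,0,0]},{"jaw":-1,"xyz":[0,-2,0],"angular":[0,0,0]}]'

```

```text
clock: 6.32
eef_pos: [436.7, 75.5, 58.5]
tool_rot: [3.139, 0.001, -2.839]
force: [-3.3, 9.0, 6.0]
width: 0.2
gripper_force: 4.9
```

```bash
python3 -m creep '[{"jaw":-1,"xyz":[0,-1,0],"angular":[0,0,0]},{"jaw":-1,"xyz":[0,-2,0],"angular":[0,0,0]},{"jaw":-1,"xyz":[0,-3,0],"angular":[0,0,0]},{"jaw":-1,"xyz":[0,-3,0],"angular":[0,0,0]}]'

```

```text
clock: 6.82
eef_pos: [436.8, 75.3, 58.5]
tool_rot: [3.136, 0.002, -2.836]
force: [-7.4, 15.6, 7.1]
width: -0.0
gripper_force: 8.5
```

The force has risen to 17 N with no further movement, and the TCP is at local y of about 145, as expected for a home tray. I'll back off, lift clear and look.

```bash
python3 -m creep '[{"jaw":-1,"xyz":[0,15,0],"angular":[0,0,0]},{"jaw":-1,"xyz":[0,34,0],"angular":[0,0,0]},{"jaw":-1,"xyz":[0,34,-50],"angular":[0,0,0]},{"jaw":-1,"xyz":[0,34,-110],"angular":[0,0,0]},{"jaw":-1,"xyz":[0,34,-160],"angular":[0,0,0]},{"jaw":-1,"xyz":[0,0,-162],"angular":[0,0,0]},{"jaw":-1,"xyz":[0,-50,-162],"angular":[0,0,0]},{"jaw":-1,"xyz":[0,-70,-162],"angular":[0,0,0]},{"jaw":-1,"xyz":[0,-70,-162],"angular":[0,0,0]},{"jaw":-1,"xyz":[0,-70,-162],"angular":[0,0,0]}]'
python3 - <<'E'
from h import *
from scipy.optimize import least_squares
s=ctrl.read_state(); e=np.array(s['eef_pos']); 
im,d=viewer.get_image('wrist'); cv2.imwrite('pics/w3.png',im[:,:,::-1])
hsv=cv2.cvtColor(im,cv2.COLOR_RGB2HSV)
Y=world('wrist',d,(hsv[...,0]>18)&(hsv[...,0]<32)&(hsv[...,1]>130)); print(np.median(Y[Y[:,2]>126,2]))
P=Y[(Y[:,2]>129)&(Y[:,2]<136)][:,:2]; P=P[::5]
def res(q):
    c,s=np.cos(q[2]),np.sin(q[2]); l=(P-q[:2])@np.array([[c,-s],[s,c]])
    return np.r_[np.maximum(0,np.maximum(abs(l[:,0]-10)-75,abs(l[:,1])-60)),np.maximum(0,np.minimum(42-abs(l[:,0]),40-abs(l[:,1])))]
b=least_squares(res,[451,-72.6,.3],loss='soft_l1'); print(b.x,b.cost,len(P))
R=world('wrist',d,((hsv[...,0]<6)|(hsv[...,0]>174))&(hsv[...,1]>150)); R=R[(R[:,2]>100)]
print('red',len(R),np.round(np.percentile(R,[1,50,99],0),1).tolist(), cv2.minEnclosingCircle(R[:,:2].astype(np.float32)))
a=s['tool_rot'][2]; tx=np.array([np.cos(a),np.sin(a)]); ty=np.array([np.sin(a),-np.cos(a)])
D=b.x[:2]-e[:2]; print('e',e,'rot',s['tool_rot'],'tool shift to window',D@tx,D@ty)
im,d=viewer.get_image('scene'); hsv=cv2.cvtColor(im,cv2.COLOR_RGB2HSV)
g=(hsv[...,0]>40)&(hsv[...,0]<85)&(hsv[...,1]>100)&(hsv[...,2]>50)
G=world('scene',d,g); G=G[(abs(G[:,0]-440)<60)&(abs(G[:,1]-80)<60)&(G[:,2]>25)]
l=(G[:,:2]-b.x[:2])@np.array([[.9553,-.2955],[.2955,.9553]]);print('tab local',np.percentile(l,[2,50,98],0))
E
```

```text
clock: 8.07
eef_pos: [458.1, 3.9, 220.1]
tool_rot: [3.141, -0.001, -2.841]
force: [-0.1, -0.1, -0.2]
width: -0.3
gripper_force: 0.0
132.43653470276007
[ 4.50996169e+02 -7.01142851e+01  3.01522852e-01] 0.20287039579627497 4526
red 3122 [[431.5, -89.4, 117.6], [450.6, -68.6, 123.3], [472.3, 5.6, 283.3]] ((444.1100158691406, -17.54235076904297), 74.33970642089844)
e [458.14124442   3.8941403  220.09331861] rot [ 3.14124596e+00 -1.05940659e-03 -2.84115311e+00] tool shift to window 28.727082976503237 -68.57881479058142
tab local [[ 19.81737163 114.3498609 ]
 [ 39.72282788 117.13068148]
 [ 52.763441   126.56087462]]
```

View pics/w3.png

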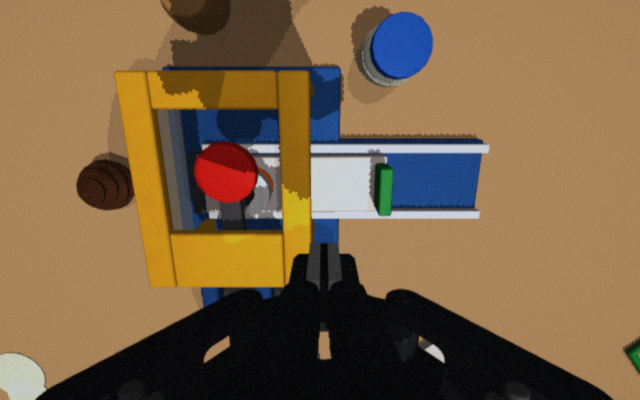

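The wrist view shows the tray home (tab at 385,190) and the red pad at (225,172) inside the window. The window centre is (451,-70), and the bystanders have not moved. I'll go above the window and measure how wide the gripper is at guard height.

```bash
python3 -m creep '[{"jaw":-1,"xyz":[15,-35,0],"angular":[0,0,0]},{"jaw":-1,"xyz":[29,-69,0],"angular":[0,0,0]},{"jaw":-1,"xyz":[29,-69,0],"angular":[0,0,0]},{"jaw":-1,"xyz":[29,-69,0],"angular":[0,0,0]}]'
python3 - <<'E'
from h import *
from scipy.spatial.transform import Rotation as R
s=ctrl.read_state(); e=np.array(s['eef_pos'])
im,d=viewer.get_image('wrist')
P=world('wrist',d,np.ones(d.shape,bool)); Q=(P-e)@R.from_euler('xyz',s['tool_rot']).as_matrix()
Q=Q[(Q[:,2]<30)]
for z in range(-70,30,10):
    q=Q[(Q[:,2]>=z)&(Q[:,2]<z+10)]
    if len(q): print(z,len(q),q[:,:2].min(0).round(),q[:,:2].max(0).round())
hsv=cv2.cvtColor(im,cv2.COLOR_RGB2HSV)
Rd=world('wrist',d,((hsv[...,0]<6)|(hsv[...,0]>174))&(hsv[...,1]>150)); Rd=Rd[(Rd[:,2]>116)&(Rd[:,2]<130)]
print(len(Rd),Rd.min(0),Rd.max(0))
a=s['tool_rot'][2]; D=np.array([451,-70.5])-e[:2]; print(e,D@[np.cos(a),np.sin(a)],D@[np.sin(a),-np.cos(a)],s['force'],s['tool_rot'])
E
```

```text
clock: 8.68
eef_pos: [451.5, -69.7, 220.4]
tool_rot: [3.141, 0.0, -2.84]
force: [-0.5, 0.3, -0.6]
width: -0.1
gripper_force: 0.0
-70 12796 [  3. -62.] [19. 62.]
-60 11317 [ -7. -57.] [19. 56.]
-50 5596 [ -8. -48.] [19. 48.]
-40 6719 [-10. -41.] [15. 40.]
-30 1965 [-11. -32.] [15. 33.]
-20 997 [-11. -14.] [13. 13.]
-10 761 [  7. -14.] [12. 13.]
0 610 [  7. -14.] [13. 13.]
10 152 [  7. -12.] [12. 12.]
2648 [430.52700583 -91.6973969  116.13917091] [473.9330854  -48.82753694 127.2254256 ]
[451.51434988 -69.67348097 220.36752941] 0.7366998954081557 -0.6363668520344133 [-0.46940112  0.29511936 -0.61196872] [ 3.14095508e+00  3.96901058e-04 -2.83991347e+00]
```

At guard height the gripper is at most 33 mm either side of centre, against the window's 40 mm. I'll go down onto the pad.

```bash
python3 -m creep '[{"jaw":-1,"xyz":[1,-1,30],"angular":[0,0,0]},{"jaw":-1,"xyz":[1,-1,60],"angular":[0,0,0]},{"jaw":-1,"xyz":[1,-1,74],"angular":[0,0,0]},{"jaw":-1,"xyz":[1,-1,80],"angular":[0,0,0]},{"jaw":-1,"xyz":[1,-1,86],"angular":[0,0,0]},{"jaw":-1,"xyz":[1,-1,92],"angular":[0,0,0]},{"jaw":-1,"xyz":[1,-1,98],"angular":[0,0,0]},{"jaw":-1,"xyz":[1,-1,103],"angular":[0,0,0]},{"jaw":-1,"xyz":[1,-1,106],"angular":[0,0,0]},{"jaw":-1,"xyz":[1,-1,108],"angular":[0,0,0]}]'
```

```text
clock: 9.98
eef_pos: [450.5, -72.2, 112.4]
tool_rot: [-3.141, -0.0, -2.841]
force: [-5.3, 1.9, 14.8]
width: 0.2
gripper_force: 7.7
```

```bash
python3 -m creep '[{"jaw":-1,"xyz":[0,0,1],"angular":[0,0,0]},{"jaw":-1,"xyz":[0,0,2],"angular":[0,0,0]},{"jaw":-1,"xyz":[0,0,2],"angular":[0,0,0]}]'
```

```text
clock: 10.35
eef_pos: [450.5, -72.2, 111.8]
tool_rot: [-3.14, 0.0, -2.841]
force: [-7.1, 1.3, 24.9]
width: 0.2
gripper_force: 12.7
```

The lever is on its stop: 25 N, with hardly any further travel. I'll hold it for over two seconds.

```bash
python3 -m creep '[{"jaw":-1,"xyz":[0,0,0.5],"angular":[0,0,0]},{"jaw":-1,"xyz":[0,0,0.5],"angular":[0,0,0]},{"jaw":-1,"xyz":[0,0,0.5],"angular":[0,0,0]},{"jaw":-1,"xyz":[0,0,0.5],"angular":[0,0,0]},{"jaw":-1,"xyz":[0,0,0.5],"angular":[0,0,0]},{"jaw":-1,"xyz":[0,0,0.5],"angular":[0,0,0]},{"jaw":-1,"xyz":[0,0,0.5],"angular":[0,0,0]},{"jaw":-1,"xyz":[0,0,0.5],"angular":[0,0,0]},{"jaw":-1,"xyz":[0,0,0.5],"angular":[0,0,0]},{"jaw":-1,"xyz":[0,0,0.5],"angular":[0,0,0]},{"jaw":-1,"xyz":[0,0,0.5],"angular":[0,0,0]},{"jaw":-1,"xyz":[0,0,0.5],"angular":[0,0,0]}]'
python3 -c "
from h import *
im,d=viewer.get_image('side'); cv2.imwrite('pics/s2.png',cv2.resize(im[120:300,190:400,::-1],None,fx=3,fy=3))"
python3 -m creep '[{"jaw":-1,"xyz":[0,0,0],"angular":[0,0,0]},{"jaw":-1,"xyz":[0,0,0],"angular":[0,0,0]},{"jaw":-1,"xyz":[0,0,0],"angular":[0,0,0]},{"jaw":-1,"xyz":[0,0,0],"angular":[0,0,0]},{"jaw":-1,"xyz":[0,0,0],"angular":[0,0,0]},{"jaw":-1,"xyz":[0,0,0],"angular":[0,0,0]},{"jaw":-1,"xyz":[0,0,0],"angular":[0,0,0]},{"jaw":-1,"xyz":[0,0,0],"angular":[0,0,0]},{"jaw":-1,"xyz":[0,0,0],"angular":[0,0,0]}]'
```

```text
clock: 11.85
eef_pos: [450.5, -72.2, 111.7]
tool_rot: [-3.14, 0.0, -2.841]
force: [-7.1, 2.6, 28.4]
width: 0.3
gripper_force: 14.6
clock: 13.02
eef_pos: [450.5, -72.2, 111.6]
tool_rot: [-3.14, 0.0, -2.841]
force: [-7.3, 2.2, 28.8]
width: -0.1
gripper_force: 14.6
```

View pics/s2.png

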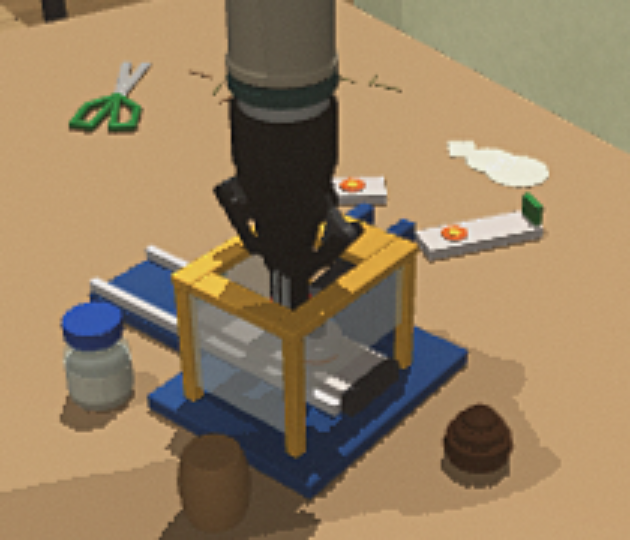

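The picture shows the fingers inside the window (around 285,285) and clear of the bars. The lever was held for more than 2.6 s. I'll draw straight up, starting slowly.

```bash
python3 -m creep '[{"jaw":-1,"xyz":[0,0,-5],"angular":[0,0,0]},{"jaw":-1,"xyz":[0,0,-12],"angular":[0,0,0]},{"jaw":-1,"xyz":[0,0,-19],"angular":[0,0,0]},{"jaw":-1,"xyz":[0,0,-26],"angular":[0,0,0]},{"jaw":-1,"xyz":[0,0,-34],"angular":[0,0,0]},{"jaw":-1,"xyz":[0,0,-50],"angular":[0,0,0]},{"jaw":-1,"xyz":[0,0,-80],"angular":[0,0,0]},{"jaw":-1,"xyz":[0,0,-120],"angular":[0,0,0]},{"jaw":-1,"xyz":[0,0,-150],"angular":[0,0,0]},{"jaw":-1,"xyz":[0,40,-150],"angular":[0,0,0]},{"jaw":-1,"xyz":[-25,75,-150],"angular":[0,0,0]},{"jaw":-1,"xyz":[-25,75,-150],"angular":[0,0,0]}]'
python3 - <<'E'
from h import *
im,d=viewer.get_image('wrist'); cv2.imwrite('pics/w4.png',im[:,:,::-1])
hsv=cv2.cvtColor(im,cv2.COLOR_RGB2HSV)
R=world('wrist',d,((hsv[...,0]<6)|(hsv[...,0]>174))&(hsv[...,1]>150)); R=R[(R[:,2]<140)&(R[:,2]>70)]; print('red',len(R),np.median(R,0))
g=(hsv[...,0]>40)&(hsv[...,0]<85)&(hsv[...,1]>100)&(hsv[...,2]>50)
G=world('wrist',d,g); G=G[(G[:,2]>60)&(G[:,2]<70)]
l=(G[:,:2]-[451,-70.3])@np.array([[.9553,-.2955],[.2955,.9553]]);print('tab local',np.percentile(l,[1,50,99],0))
E
```

```text
clock: 14.52
eef_pos: [453.9, 9.8, 260.6]
tool_rot: [3.141, 0.003, -2.836]
force: [-0.5, -0.8, -0.2]
width: 0.3
gripper_force: 0.0
red 2204 [449.52840709 -72.09989896 122.74876252]
tab local [[  6.96617948 115.57147915]
 [ 26.91526564 121.08513041]
 [ 48.03686873 126.96301481]]
```

View pics/w4.png

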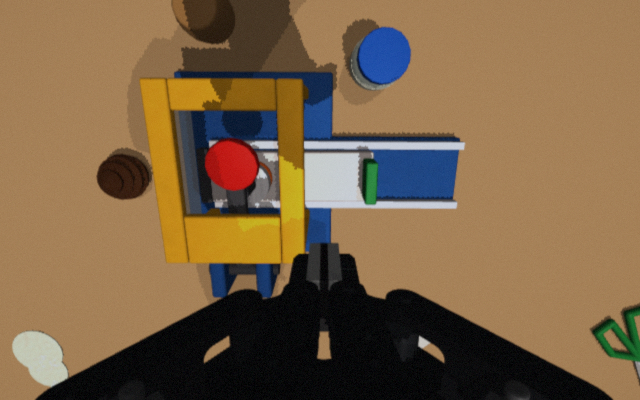

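The red pad at (232,165) is back up at z 123, the tab at (371,182) is at home, and the bystanders stand where they were. I'm handing in.

```bash
python3 -c "
from h import *
print(ctrl.finish_job())"
```

```text
the job is handed in; nothing more can be done
None
```

I pushed the tray home against its stop, held the red lever pad down on its stop for over 2.6 s, let it spring back up, drew out clear without any sign of touching the guard, and handed the job in at about 14.6 s; the verdict was not shown.

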